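# Load the feeding cone and hold it ready over the tank

## Task

Tip the four food tablets out of the scoop dish into the feeding cone standing in its stand (do not handle the tablets with the fingers), and set the dish back down flat on the table. Then lift the loaded cone out, carry it over the narrow shelf without disturbing anything on it, and finish while still holding the cone upright and still, its tip hovering centred about 15 mm above the feeding hole in the tank lid; the cone must never touch the tank, and all four tablets stay inside.

Things in the scene. Friction and masses are not known exactly. Their poses are not given: they have to be found in the camera images.
- dish: loose straight aluminium scoop, 0.12 kg. Origin: underside. Floor 3 mm thick, 46 mm wide (y), x -55 to +33 mm; -x is the open nose (no lip, 40 mm inside); walls 18 mm high, 3 mm thick on the other three sides. Handle: wooden bar along x, +33 to +93 mm, 14 mm wide (y), z 10 to 40 mm: pinch across y from above. The tablets need about 40 to 57 degrees, nose down, to slide out
- tablet1: small round brown food tablet, 16 mm diameter, 10 mm thick, 10 g; origin at the centre of one flat face (the underside at the start). Starts lying flat in the dish
- tablet2: small round brown food tablet, 16 mm diameter, 10 mm thick, 10 g; origin at the centre of one flat face (the underside at the start). Starts lying flat in the dish
- tablet3: small round brown food tablet, 16 mm diameter, 10 mm thick, 10 g; origin at the centre of one flat face (the underside at the start). Starts lying flat in the dish
- tablet4: small round brown food tablet, 16 mm diameter, 10 mm thick, 10 g; origin at the centre of one flat face (the underside at the start). Starts lying flat in the dish
- cone: red plastic feeding cone, 60 g, 100 mm tall, wall 3 mm, open top, closed tip. Origin: centre of the tip's underside, z along its axis to the mouth. Tip 16 mm wide, widening to 44 mm at 60 mm height; there a flat step out to a straight collar, 60 mm outside diameter, from 60 to 100 mm (mouth 54 mm inside): grip the collar across its outside from above
- stand: fixed plywood stand: board 90 x 90 x 10 mm on four legs, upper face 80 mm above the table, with a 50 mm square hole through which the cone hangs, its collar's step resting on the board, its tip 20 mm and its mouth 120 mm above the table; the cone lifts straight out. Origin: table level, under the hole's centre
- seat (a point): centre of the hole in the cone stand, at the board's upper face
- riser: fixed narrow plywood shelf, 460 mm long (its x axis), 85 mm wide (y), upper face 70 mm above the table, between the cone stand and the tank. Origin: table level, middle. What stands on it reaches at most 157 mm above the table
- tank: fixed small glass fish tank, 130 x 130 mm, 112 mm tall, with a white lid 136 x 136 x 8 mm (upper face 120 mm above the table). Origin: middle of its underside
- hole (a point): centre of the square 40 x 40 mm feeding hole in the tank lid, at the lid's upper face
- jar: screw-top amber glass jar, 62 mm diameter, 85 mm tall, on the narrow shelf; origin at the middle of its underside. Bystander
- pot: grey ceramic container of bio balls, 76 mm diameter, 62 mm tall, on the narrow shelf; origin at the middle of its underside. Bystander
- tweezer: steel curved tweezer, 155 mm long along x, 6 mm high, lying on the narrow shelf; origin underneath its middle. Bystander
- scraper: pale green plastic algae scraper handle, 133 mm long along x, 12 mm high, lying on the narrow shelf; origin underneath its middle. Bystander
Things that resemble listed ones, but are neither listed nor needed, are in the scene too. What is meant by the dish is not black, and is the larger of those in its own colour. There is more than one size of the cone; the job needs the smaller.

How it is judged (in metres and radians):
On the way, in this order (a step that is already met when the one before it is completed fails the run):
1. all four tablets lie in the cone while it stands in its stand (horizontal distance between each of tablet1, tablet2, tablet3, tablet4 and cone below 0.031 m and z of tablet1 in the frame of cone between 0 and 0.095 m and z of tablet2 in the frame of cone between 0 and 0.095 m and z of tablet3 in the frame of cone between 0 and 0.095 m and z of tablet4 in the frame of cone between 0 and 0.095 m and horizontal distance between cone and seat below 0.01 m and height (world z) of cone below 0.035 m), for 0.3 s.
2. the dish is set down flat on the table and let go (height (world z) of dish between -0.005 and 0.008 m and angle between dish's own z axis and vertical below 0.1 rad and contact force between dish and the fingers below 0.05 N), for 0.2 s.
3. the cone is carried over the narrow shelf (y of cone in the frame of riser between -0.045 and 0.045 m and x of cone in the frame of riser between -0.23 and 0.23 m and height (world z) of cone above 0.075 m), for 0.04 s.
At the end, for the whole second after the job is handed in: The fingers hold the cone, still and upright (within 0.12 rad), its tip centred over the feeding hole within 10 mm and 5 to 28 mm above the lid's upper face, touching nothing but the fingers; all four tablets are inside the cone; the dish lies flat on the table, let go (horizontal distance between cone and hole below 0.01 m and z of cone in the frame of hole between 0.005 and 0.028 m and angle between cone's own z axis and vertical below 0.12 rad and linear speed of each of cone, dish below 0.02 m/s and contact force between cone and the fingers above 1 N and contact force between cone and tank below 0.05 N and horizontal distance between each of tablet1, tablet2, tablet3, tablet4 and cone below 0.031 m and z of tablet1 in the frame of cone between 0 and 0.095 m and z of tablet2 in the frame of cone between 0 and 0.095 m and z of tablet3 in the frame of cone between 0 and 0.095 m and z of tablet4 in the frame of cone between 0 and 0.095 m and height (world z) of dish between -0.005 and 0.008 m and angle between dish's own z axis and vertical below 0.1 rad and contact force between dish and the arm below 0.05 N); the arm keeps its last pose, push and grip.
It fails at once if the cone touches the tank (contact force between cone and tank above 0.3 N).
It fails at once if the fingers handle a tablet (contact force between any of tablet1, tablet2, tablet3, tablet4 and the fingers above 0.3 N).
It fails at once if something on the narrow shelf is disturbed (moved more than 20 mm) (distance of any of jar, pot, tweezer, scraper from where it was at the start of the episode above 0.02 m).
It also fails if it takes over 64 s, if anything falls off the work surface, if the arm or the gripper's body presses on something with over 40 N, if the wrist force passes 120 N, or if a joint passes its speed limit or range.

## Robot

A 6-joint arm with a two-finger parallel gripper is mounted at the origin on the work surface. World frame = base frame: x ahead of the robot, y to its left, z up, the work surface at z = 0. Lengths are in mm, angles in rad, forces in N, time in s.
With the tool pointing down it reaches from about 275 to 750 mm from the base axis. Payload 10.2 kg.
Tool frame: the origin (TCP) lies at the very end of the fingers, on their centre line; the grasp point (between the pads) lies env.hold_point_z behind it (env.hold_point_z is the distance from the TCP to the grasp point, in mm); z points along the fingers, y is the direction in which the jaws open and shut (so a half turn about z gives the same grasp; the last joint's range is limited). The gripper opens to 88 mm and grips with 3 to 60 N. Pads are 18 mm wide; open, the fingers measure 123 mm over their backs; the gripper's body (75 mm by 187 mm) begins 45 mm behind the grasp point.
Start: joints at [-0.223, 0.313, 1.498, -0, 1.331, -0.223], TCP at [525.006, -0.014, 238.72] pointing down, gripper open.
Joint ranges: [-2.94, 2.94], [-0.97, 2.17], [0.19, 2.56], [-1.23, 4.37], [0.02, 3.11], [-2.88, 2.88]. Speed limits (rad/s): [2.39, 2.39, 3.01, 3.14, 3.14, 3.14].

## Interface

Orientations are given as a unit quaternion [w, x, y, z].
In Python, from bench import env gives the robot as it stands.
- The arm moves only by the tool drive_tool, never from a script. Its argument "targets" is a list of rows, each an object with "linear": the shift along the tool's x, y, z in cm, a list of three; "rotation": the turn, a rotation vector about the tool's x, y, z in rad, a list of three; "gripper": the finger opening in cm, from 0 to 8.81. In form: [{"linear": [x, y, z], "rotation": [ax, ay, az], "gripper": gripper}, ...]. A call has 1 to 20 rows; each row is the pose to reach, as a shift and turn from the pose commanded when the call began, along the tool's axes at that moment; what a row does not reach only later rows make up. A row lasts 1/8 s, in which the tool goes at most 62.5 mm and 10.7 degrees, less where a joint would pass 70% of its speed; a pose out of reach is approached as far as the arm can. A call with a gripper value outside its range is refused whole. The fingers move at their own pace and stop on an object; the grip force is fixed at half the most. Time passes only in rows, so rows that repeat a pose let the fingers close. It gives the time, the measured TCP pose, the force and the opening at its end, in the units of the state.
- env.read_state(): the state, without advancing time (a new reading comes with each control period).
- env.get_image(name): name is "scene" or "side" or "wrist"; returns the picture (400x640x3 uint8, blue, green, red); there is no depth.
- env.calibration(name): a dict with "camera_matrix" (3x3 intrinsics, pixels), "eye" and "rotation" of the camera in the world; the wrist camera has in their place "tool_from_camera" (4x4, takes a point from camera to tool coordinates, whose origin is the TCP and whose axes are the flange's). Camera axes: x right, y down, z forward; pixel columns grow to the right and rows downward; lengths in mm; the calibration is good to about 2 mm. A picture is of the moment at which its call begins: read the wrist's pose just before it. calibration takes no time and is no camera call.
- env.close_job(): hands the job in, once; it reports no verdict.
Trained networks look in the newest picture that a camera, given by its name, has taken for a name from the list of things; names that differ only in an ending like _2 or _b are one class to them, and where a whole thing is asked for, a point or a joint stands for the part that bears it (a point fixed in the world has none). Each returns a list of dicts, best first, with "conf" (0 to 1); they miss things now and then, are a little off and sometimes report something else, mostly with a low value. They report only what shows in the picture. A call takes as long as a camera call. They do not tell look-alikes from the thing itself.
- env.find_in(name, camera): "at" ([row, column] in pixels, amid what is visible of it).
The state is a dict: "t": time; "q": joint angles; "qvel": joint speeds; "effort": joint torques, N m; "tcp_pos": TCP position; "tcp_rot": TCP orientation; "ft_force": force on the tool from outside, world axes, zero at the start; "wrist_torque": the same for the moment, N m; "grip_width": opening from 0.0 (shut) to 1.0 (fully open).
Only numpy, scipy, OpenCV 4.12 (cv2) and the standard library are available. Lean on these libraries where they do the work, as an engineer would, in place of code of your own. Each camera call takes 0.05 s, during which the arm holds its last target. There are 200 camera calls.

## Working session

There is one attempt and no reset: what is moved stays moved. The work goes in short steps, Python scripts to look and compute and a tool call to move; the robot and the scene stay as the last step left them, time stands still between calls to the robot, and variables do not carry over. Pictures are saved under pics/ and viewed, about 8 in all and at most 12, crops included, and the job is handed in when it is done.

Besides the shell and the picture viewer there is one more tool, called after "Emit:" as name([rows], argument=value, ...), one row to a line, values as JSON. drive_tool: Moves the arm, as the interface text tells. Its arguments: {"type":"object","properties":{"targets":{"type":"array","items":{"type":"object","properties":{"linear":{"type":"array","items":{"type":"number"}},"rotation":{"type":"array","items":{"type":"number"}},"gripper":{"type":"number"}}}}},"required":["targets"]}

```bash
ls; mkdir -p pics; python3 - <<'E'
from bench import env
import cv2
print(env.read_state(), env.hold_point_z)
for n in ("scene","side"):
    im=env.get_image(n); cv2.imwrite(f"pics/{n}0.png",im)
    c=env.calibration(n); print(n,c)
    for k in ("dish","cone","stand","riser","tank","jar","pot","tablet1"):
        print(k,[(round(d["conf"],2),[round(float(x)) for x in d["at"]]) for d in env.find_in(k,n)])
E
```

```text
pics
{'t': 0.0, 'q': array([-2.23405334e-01,  3.13450087e-01,  1.49845403e+00,  1.42718846e-05,
        1.33101314e+00, -2.23387291e-01]), 'qvel': array([-5.78810603e-05,  3.56798206e-04,  1.16436292e-03, -1.17057766e-03,
       -3.18283580e-04, -1.96853385e-04]), 'effort': array([-1.80187753e-04, -4.02218950e+01, -2.52264959e+01,  6.94810320e-02,
        3.53677373e-02, -8.52248218e-05]), 'tcp_pos': array([5.24743698e+02, 4.67891509e-02, 2.38154652e+02]), 'tcp_rot': array([-5.64124895e-04,  7.07114207e-01,  7.07099045e-01, -3.47062576e-04]), 'ft_force': array([ 0.05442415, -0.02238646, -0.20058131]), 'wrist_torque': array([-0.01987718, -0.00670281, -0.0130892 ]), 'grip_width': 0.9965878835262861} 18.700000000000003
scene {'camera_matrix': array([[503.19592234,   0.        , 321.61710712],
       [  0.        , 503.19592234, 194.18156209],
       [  0.        ,   0.        ,   1.        ]]), 'eye': array([1139.83602137,  -89.27341355, 1067.37783519]), 'rotation': array([-0.19967978,  0.71816312,  0.63952001, -0.18810603])}
dish [(0.95, [234, 219]), (0.71, [253, 289]), (0.66, [256, 152])]
cone [(0.9, [130, 315]), (0.8, [173, 310]), (0.47, [266, 412])]
stand [(0.93, [191, 311])]
riser [(0.89, [239, 400])]
tank [(0.65, [164, 463])]
jar [(0.82, [263, 413])]
pot [(0.72, [214, 410])]
tablet1 [(0.62, [240, 218]), (0.6, [235, 213]), (0.43, [228, 222])]
side {'camera_matrix': array([[483.7999195 ,   0.        , 326.20027108],
       [  0.        , 483.7999195 , 203.67769048],
       [  0.        ,   0.        ,   1.        ]]), 'eye': array([331.89557746, 785.30238786, 862.63965323]), 'rotation': array([ 0.04879725, -0.10990445,  0.90923641, -0.39853355])}
dish [(0.87, [164, 341]), (0.68, [278, 332]), (0.56, [196, 293])]
cone [(0.87, [199, 353])]
stand [(0.67, [216, 349])]
riser [(0.63, [261, 291])]
tank [(0.77, [335, 312]), (0.52, [231, 214]), (0.44, [278, 327])]
jar [(0.76, [232, 213])]
pot [(0.6, [247, 267])]
tablet1 []
```

View pics/scene0.png

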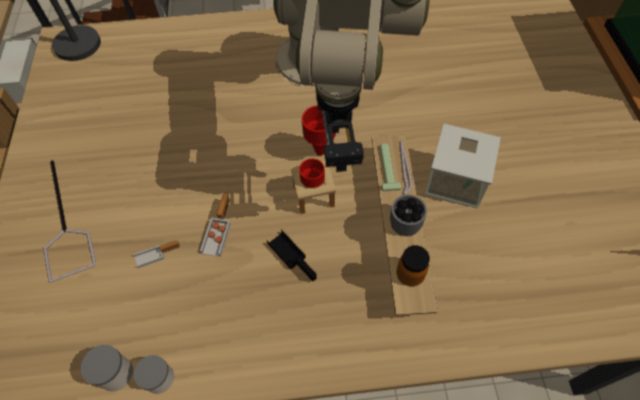

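View pics/side0.png

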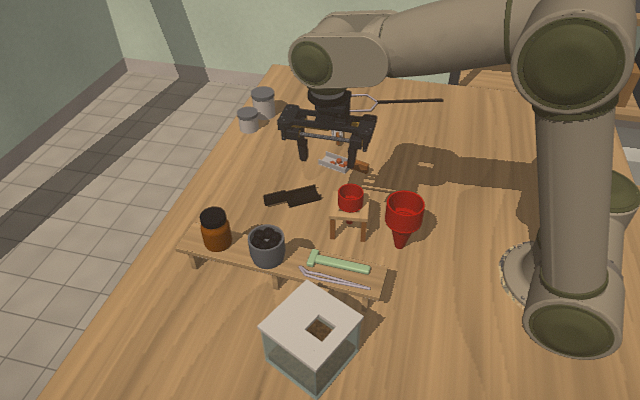

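Scene view: the dish candidates are a silver scoop with tablets at (234,219), a smaller silver scoop at (253,150) and a black one at (255,290). I choose (234,219). The cone candidates are the small one in the stand at (173,312) and the large one at (130,315). I choose the one in the stand.

```bash
cat > h.py <<'E'
import numpy as np, cv2
from bench import env
from scipy.spatial.transform import Rotation as R
def rot(q): return R.from_quat([q[1],q[2],q[3],q[0]])
def cam(n,s=None):
    c=env.calibration(n); K=np.array(c["camera_matrix"])
    if "eye" in c: return K,np.array(c["eye"]),rot(c["rotation"]).as_matrix()
    s=s or env.read_state(); T=np.array(c["tool_from_camera"]); Rt=rot(s["tcp_rot"]).as_matrix()
    return K,np.array(s["tcp_pos"])+Rt@T[:3,3],Rt@T[:3,:3]
def ray(n,row,col,z,s=None):
    K,e,r=cam(n,s); d=r@np.linalg.solve(K,[col,row,1.]); return e+d*(z-e[2])/d[2]
def proj(n,p,s=None):
    K,e,r=cam(n,s); v=K@(r.T@(np.array(p,float)-e)); return v[1]/v[2],v[0]/v[2]
E
python3 - <<'E'
from h import *
np.set_printoptions(precision=1,suppress=True)
a=[("scene","cone mouth c",171,312,120),("side","cone mouth",190,350,120),
("scene","hole",145,468,120),("side","hole",329,320,120),
("scene","jar lid",255,414,155),("side","jar lid",215,213,155),("scene","pot top",205,408,132),("side","pot",235,266,132)]
for n,k,r,c,z in a: print(n,k,ray(n,r,c,z))
for k,r,c,z in [("handle end",197,225,25),("handle fr",216,222,25),("nose L",250,202,3),("nose R",254,221,3),("tabs",236,215,13)]: print(k,ray("scene",r,c,z))
for k,r,c in [("riser TL",138,374),("riser TR",137,405),("BL",314,396),("BR",311,436)]: print(k,ray("scene",r,c,70))
for k,r,c in [("lid1",127,447),("lid2",137,500),("lid3",182,489),("lid4",171,433)]: print(k,ray("scene",r,c,120))
c=env.calibration("wrist");print(c)
im=cv2.imread("pics/scene0.png")
cv2.imwrite("pics/crop1.png",np.hstack([cv2.resize(im[185:265,180:260],(400,400),interpolation=cv2.INTER_CUBIC),cv2.resize(im[120:200,290:370],(400,400),interpolation=cv2.INTER_CUBIC)]))
E
```

```text
scene cone mouth c [489.2 -52.6 120. ]
side cone mouth [482.4 -56.3 120. ]
scene hole [460.  318.5 120. ]
side hole [457.7 323.  120. ]
scene jar lid [738.2 126.2 155. ]
side jar lid [739.2 130.4 155. ]
scene pot top [610.8 143.2 132. ]
side pot [620.9 138.7 132. ]
handle end [ 474.6 -267.4   25. ]
handle fr [ 527.1 -275.    25. ]
nose L [ 600.3 -326.2    3. ]
nose R [ 615.9 -282.     3. ]
tabs [ 572.4 -294.    13. ]
riser TL [374.1 113.5  70. ]
riser TR [380.5 190.9  70. ]
BL [825.2  82.9  70. ]
BR [828.5 164.7  70. ]
lid1 [401.  282.9 120. ]
lid2 [446.1 399.5 120. ]
lid3 [566.9 337.6 120. ]
lid4 [522.5 220.5 120. ]
{'camera_matrix': array([[323.9,   0. , 323. ],
       [  0. , 323.9, 201.5],
       [  0. ,   0. ,   1. ]]), 'tool_from_camera': array([[   0. ,   -1. ,   -0.3,   67.2],
       [   1. ,    0. ,   -0. ,   -0.4],
       [   0. ,   -0.3,    1. , -144.3],
       [   0. ,    0. ,    0. ,    1. ]])}
```

View pics/crop1.png

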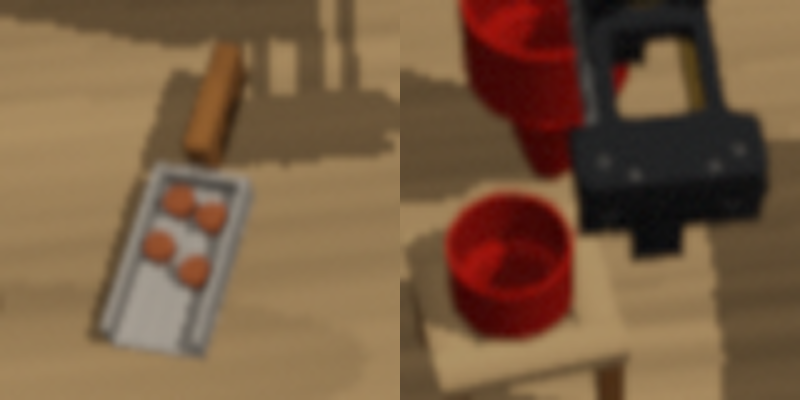

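Crop: the silver dish at scene (232,216) holds four tablets. Its handle points toward the robot and its nose outward and slightly right. The right half shows the small cone in the stand with the large cone behind it. Moving over the dish for a close look.

Emit:
drive_tool([
  {"linear": [-5,-1,0],"rotation": [0,0,0.18],"gripper": 8.8},
  {"linear": [-10,-2,1],"rotation": [0,0,0.36],"gripper": 8.8},
  {"linear": [-15,-2.8,2],"rotation": [0,0,0.54],"gripper": 8.8},
  {"linear": [-20,-2.8,3],"rotation": [0,0,0.72],"gripper": 8.8},
  {"linear": [-24,-2.8,4],"rotation": [0,0,0.9],"gripper": 8.8},
  {"linear": [-27.4,-2.8,5],"rotation": [0,0,1.08],"gripper": 8.8},
  {"linear": [-27.4,-2.8,5],"rotation": [0,0,1.26],"gripper": 8.8},
  {"linear": [-27.4,-2.8,5],"rotation": [0,0,1.44],"gripper": 8.8},
  {"linear": [-27.4,-2.8,5],"rotation": [0,0,1.62],"gripper": 8.8},
  {"linear": [-27.4,-2.8,5],"rotation": [0,0,1.8],"gripper": 8.8},
  {"linear": [-27.4,-2.8,5],"rotation": [0,0,1.84],"gripper": 8.8},
  {"linear": [-27.4,-2.8,5],"rotation": [0,0,1.84],"gripper": 8.8},
  {"linear": [-27.4,-2.8,5],"rotation": [0,0,1.84],"gripper": 8.8},
])

```text
t: 2.52
tcp_pos: [497.0, -274.0, 188.7]
tcp_rot: [-0.0, 0.991, -0.134, -0.0]
ft_force: [0.2, 1.0, 0.5]
grip_width: 0.998
```

```bash
python3 - <<'E'
from h import *
s=env.read_state(); print(s["tcp_pos"],s["tcp_rot"],s["q"])
im=env.get_image("wrist"); cv2.imwrite("pics/w1.png",im)
for k in("dish","tablet1"):print(k,[(round(d["conf"],2),[round(float(x)) for x in d["at"]]) for d in env.find_in(k,"wrist")])
im=env.get_image("scene"); cv2.imwrite("pics/s1.png",im)
E
```

```text
[ 496.98753365 -274.01444699  188.68556211] [-2.48301347e-05  9.91012988e-01 -1.33765668e-01 -5.98360884e-05] [-7.10257457e-01  4.47117003e-01  1.43939640e+00 -2.47694979e-05
  1.25520666e+00  1.12888222e+00]
dish [(0.8, [84, 123]), (0.67, [27, 467]), (0.58, [110, 323])]
tablet1 [(0.74, [134, 330]), (0.63, [126, 312]), (0.5, [110, 334])]
```

View pics/w1.png

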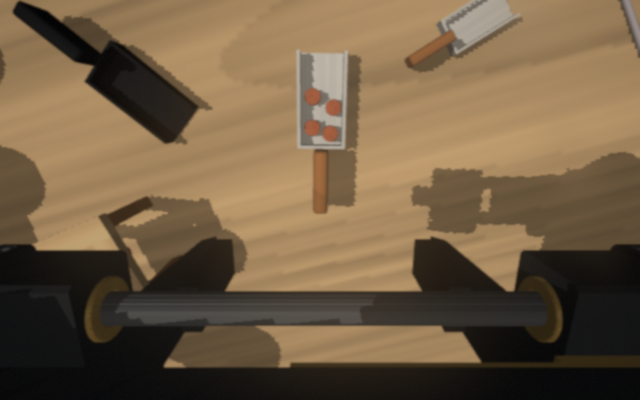

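Wrist view: the dish is upright and centred. Its nose edge runs (52,297)–(52,347), its rear wall is at row 148, and the handle runs (150,320) to (213,320). The black scoop is at left and the small scoop at upper right.

```bash
python3 - <<'E'
from h import *
np.set_printoptions(precision=1,suppress=True)
s=env.read_state(); Rt=rot(s["tcp_rot"]).as_matrix()
for k,r,c,z in [("handle far",152,320,40),("handle end top",207,320,40),("handle end bot",213,320,10),("noseL",52,298,18),("noseR",52,347,18),("nose floor L",56,301,3),("nose floor R",56,343,3),("rearL",148,297,18),("rearR",148,345,18)]:
    p=ray("wrist",r,c,z,s); print(k,p,"tool",Rt.T@(p-s["tcp_pos"]))
for x in (-55,33,93):  # predicted pixel rows for dish
    pass
E
```

```text
handle far [ 529.5 -280.7   40. ] tool [ 33.1  -2.2 148.7]
handle end top [ 479.8 -266.9   40. ] tool [-18.5  -2.3 148.7]
handle end bot [ 465.1 -262.5   10. ] tool [-33.8  -2.6 178.7]
noseL [ 618.1 -284.7   18. ] tool [119.6 -21.8 170.7]
noseR [ 606.5 -327.    18. ] tool [119.6  22.  170.7]
nose floor L [ 616.7 -286.1    3. ] tool [118.6 -20.2 185.7]
nose floor R [ 606.2 -324.2    3. ] tool [118.6  19.3 185.7]
rearL [ 536.6 -259.5   18. ] tool [ 34.4 -24.5 170.7]
rearR [ 524.4 -304.1   18. ] tool [ 34.4  21.8 170.7]
```

Emit:
drive_tool([
  {"linear": [1.6,-0.2,4],"rotation": [0,0,0.015],"gripper": 8.8},
  {"linear": [1.6,-0.2,8],"rotation": [0,0,0.015],"gripper": 8.8},
  {"linear": [1.6,-0.2,11],"rotation": [0,0,0.015],"gripper": 8.8},
  {"linear": [1.6,-0.2,14],"rotation": [0,0,0.015],"gripper": 6},
  {"linear": [1.6,-0.2,16.5],"rotation": [0,0,0.015],"gripper": 5},
  {"linear": [1.6,-0.2,18.2],"rotation": [0,0,0.015],"gripper": 4},
  {"linear": [1.6,-0.2,18.2],"rotation": [0,0,0.015],"gripper": 3},
  {"linear": [1.6,-0.2,18.2],"rotation": [0,0,0.015],"gripper": 2},
  {"linear": [1.6,-0.2,18.2],"rotation": [0,0,0.015],"gripper": 0.8},
  {"linear": [1.6,-0.2,18.2],"rotation": [0,0,0.015],"gripper": 0.8},
  {"linear": [1.6,-0.2,18.2],"rotation": [0,0,0.015],"gripper": 0.8},
  {"linear": [1.6,-0.2,18.2],"rotation": [0,0,0.015],"gripper": 0.8},
])

```text
t: 4.22
tcp_pos: [513.1, -276.4, 7.1]
tcp_rot: [0.0, 0.99, -0.142, 0.0]
ft_force: [-1.3, 1.7, 3.9]
grip_width: 0.153
```

Emit:
drive_tool([
  {"linear": [0,0,-0.5],"rotation": [0,0,0],"gripper": 0},
  {"linear": [0,0,-1.5],"rotation": [0,0,0],"gripper": 0},
  {"linear": [0,0,-3],"rotation": [0,0,0],"gripper": 0},
  {"linear": [0,0,-5],"rotation": [0,0,0],"gripper": 0},
  {"linear": [0,0,-8],"rotation": [0,0,0],"gripper": 0},
  {"linear": [0,0,-11],"rotation": [0,0,0],"gripper": 0},
  {"linear": [0,0,-14],"rotation": [0,0,0],"gripper": 0},
  {"linear": [0,0,-17],"rotation": [0,0,0],"gripper": 0},
  {"linear": [0,0,-19],"rotation": [0,0,0],"gripper": 0},
  {"linear": [0,0,-20],"rotation": [0,0,0],"gripper": 0},
  {"linear": [0,0,-20],"rotation": [0,0,0],"gripper": 0},
])

```text
t: 5.6
tcp_pos: [513.0, -276.4, 207.2]
tcp_rot: [0.0, 0.99, -0.142, 0.0]
ft_force: [0.7, 0.6, -1.2]
grip_width: 0.156
```

```bash
python3 - <<'E'
from h import *
np.set_printoptions(precision=1,suppress=True)
s=env.read_state(); print(s["tcp_pos"],s["grip_width"],s["ft_force"],s["q"])
w=env.get_image("wrist");a=env.get_image("scene");b=env.get_image("side")
A=cv2.resize(a[100:215,270:470],(800,460),interpolation=cv2.INTER_CUBIC)
B=cv2.resize(b[165:250,310:450],(560,340),interpolation=cv2.INTER_CUBIC)
cv2.imwrite("pics/w2.png",w);cv2.imwrite("pics/A2.png",A);cv2.imwrite("pics/side2.png",b);cv2.imwrite("pics/scene2.png",a)
cv2.imwrite("pics/m2.png",np.vstack([cv2.resize(a[95:215,280:500],(800,436),interpolation=cv2.INTER_CUBIC)[:, :],cv2.resize(np.hstack([cv2.resize(w[:250,200:440],(240,164)),b[175:339,300:440]]),(800,345))[:164,:800]]) if 0 else A)
for n,im in(("scene",a),("side",b)):
    m=((im[...,2]>90)&(im[...,1]<50)&(im[...,0]<50)).astype(np.uint8)
    k,l,st,c=cv2.connectedComponentsWithStats(m)
    for i in range(1,k):
        if st[i,4]>40: print(n,st[i],c[i])
for z,p in((120,(486,-54,120)),):
    for n in("scene","side"):
        print(n,[np.round(proj(n,(486+dx,-54+dy,z)),1) for dx,dy in((0,0),(30,0),(-30,0),(0,30),(0,-30))])
E
```

```text
[ 513.  -276.4  207.2] 0.15595130355646675 [ 0.7  0.6 -1.2] [-0.7  0.5  1.4 -0.   1.3  1.2]
scene [302 106  34  42 659] [319.  124.7]
scene [300 159  24  28 356] [311.4 172.5]
side [338 184  25  29 588] [350.1 197.8]
side [ 385  191   39   58 1520] [403.6 214.8]
scene [array([169.9, 311.3]), array([180.8, 312.6]), array([159.3, 310. ]), array([168.6, 324.3]), array([171.2, 298.2])]
side [array([190.4, 348.3]), array([188.4, 335.8]), array([192.4, 360.9]), array([198.7, 345.6]), array([182.3, 350.9])]
```

View pics/m2.png

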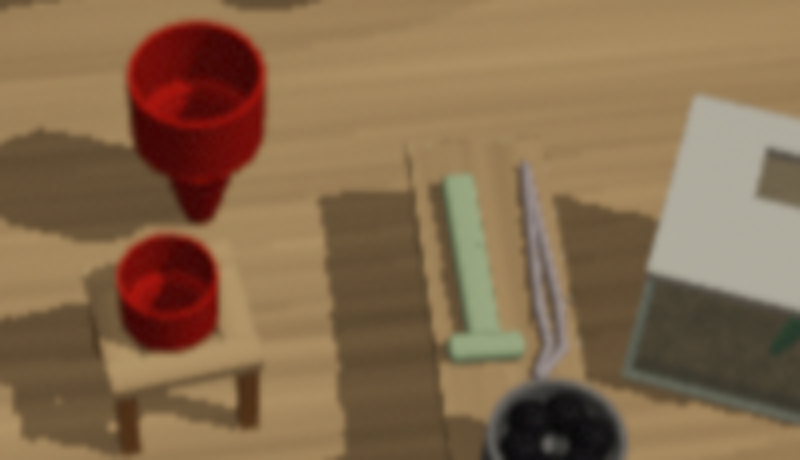

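View pics/w2.png

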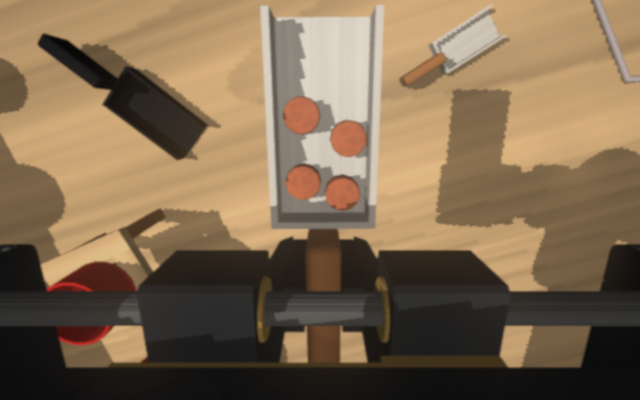

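View: mouth of the small cone spans scene cols 299–325, top row 158. The dish is held straight with four tablets at wrist rows 115–195 and its nose at row 15. Working out the pour poses.

```bash
cat >> h.py <<'E'
def shift(s,p,th=0,yaw=0):
    """shift (cm, tool axes) from state s to TCP position p"""
    return np.round(rot(s["tcp_rot"]).as_matrix().T@(np.array(p)-s["tcp_pos"])/10,2)
def pour(s,N,th,nose=(105,0,7)):
    Rn=rot(s["tcp_rot"])*R.from_rotvec([0,-th,0])
    return np.array(N)-Rn.as_matrix()@np.array(nose,float)
E
python3 - <<'E'
from h import *
np.set_printoptions(precision=2,suppress=True)
s=env.read_state()
Rt=rot(s["tcp_rot"]).as_matrix()
for k,p in(("noseL floor",(105,-23,4)),("noseR",(105,23,4)),("rear top L",(17,-23,-11)),("rear top R",(17,23,-11)),("nose wall top",(105,-23,-11))): print(k,np.round(proj("wrist",s["tcp_pos"]+Rt@np.array(p,float),s)))
print("big cone mouth z135",ray("scene",121,319.3,135),"tip",ray("scene",154,320,0))
n=Rt[:,0]; c=np.array([483,-52,0.])
for off,z,th in((-10,170,.5),(-10,140,.6),(-10,130,.7),(-10,128,.8),(-10,128,.9),(-10,128,.98)):
    N=c+n*off; N[2]=z; p=pour(s,N,th); print(z,th,p,shift(s,p))
E
```

```text
noseL floor [ 18. 266.]
noseR [ 18. 378.]
rear top L [232. 269.]
rear top R [232. 374.]
nose wall top [  6. 259.]
big cone mouth z135 [357.03 -21.09 135.  ] tip [355.44 -21.6    0.  ]
170 0.5 [388.25 -24.36 226.62] [-19.   -20.68  -2.04]
140 0.6 [394.1  -26.08 205.19] [-18.39 -20.67   0.11]
130 0.7 [400.74 -28.02 203.12] [-17.7  -20.67   0.31]
128 0.8 [408.11 -30.18 208.31] [-16.93 -20.67  -0.21]
128 0.9 [416.13 -32.53 214.69] [-16.1  -20.67  -0.85]
128 0.98 [422.96 -34.53 219.18] [-15.39 -20.67  -1.3 ]
```

Emit:
drive_tool([
  {"linear": [0,0,-2],"rotation": [0,0,0],"gripper": 0},
  {"linear": [-1,-1,-4],"rotation": [0,0,0],"gripper": 0},
  {"linear": [-3,-3,-5],"rotation": [0,-0.02,0],"gripper": 0},
  {"linear": [-5,-5.5,-6],"rotation": [0,-0.06,0],"gripper": 0},
  {"linear": [-7,-8,-6],"rotation": [0,-0.1,0],"gripper": 0},
  {"linear": [-9.5,-10.5,-6],"rotation": [0,-0.15,0],"gripper": 0},
  {"linear": [-12,-13,-6],"rotation": [0,-0.2,0],"gripper": 0},
  {"linear": [-14,-15.5,-6],"rotation": [0,-0.25,0],"gripper": 0},
  {"linear": [-16,-17.5,-5],"rotation": [0,-0.3,0],"gripper": 0},
  {"linear": [-17.5,-19,-4],"rotation": [0,-0.35,0],"gripper": 0},
  {"linear": [-18.5,-20,-3],"rotation": [0,-0.4,0],"gripper": 0},
  {"linear": [-19,-20.5,-2.5],"rotation": [0,-0.45,0],"gripper": 0},
  {"linear": [-19,-20.7,-2],"rotation": [0,-0.5,0],"gripper": 0},
  {"linear": [-19,-20.7,-2],"rotation": [0,-0.5,0],"gripper": 0},
  {"linear": [-19,-20.7,-2],"rotation": [0,-0.5,0],"gripper": 0},
])

```text
t: 7.62
tcp_pos: [388.9, -24.7, 226.8]
tcp_rot: [-0.035, 0.959, -0.137, -0.245]
ft_force: [0.2, 0.6, -1.5]
grip_width: 0.156
```

```bash
python3 - <<'E'
from h import *
np.set_printoptions(precision=2,suppress=True)
s=env.read_state(); print(s["t"],s["tcp_pos"],s["tcp_rot"],s["q"])
Rt=rot(s["tcp_rot"]).as_matrix()
w=env.get_image("wrist");a=env.get_image("scene")
A=cv2.resize(a[90:220,250:410],(492,400),interpolation=cv2.INTER_CUBIC)
cv2.imwrite("pics/m3.png",np.vstack([cv2.resize(np.hstack([w[:,120:520]]),(400,400))]) if 0 else cv2.resize(np.hstack([w[:,160:480],A]),(800,394)))
for k,p in(("noseL floor",(105,-23,4)),("noseR",(105,23,4)),("rear top L",(17,-23,-11)),("rear top R",(17,23,-11))): print(k,np.round(proj("wrist",s["tcp_pos"]+Rt@np.array(p,float),s)))
for c in((483,-52),):
  print([tuple(np.round(proj("wrist",(c[0]+dx,c[1]+dy,120),s))) for dx,dy in((0,0),(30,0),(-30,0),(0,30),(0,-30))])
E
```

```text
7.625 [388.88 -24.7  226.79] [-0.04  0.96 -0.14 -0.24] [-0.35  0.31  1.62 -0.03  1.71  1.51]
noseL floor [ 20. 266.]
noseR [ 20. 377.]
rear top L [234. 269.]
rear top R [234. 374.]
[(np.float64(-27.0), np.float64(321.0)), (np.float64(-104.0), np.float64(303.0)), (np.float64(34.0), np.float64(336.0)), (np.float64(-8.0), np.float64(267.0)), (np.float64(-47.0), np.float64(380.0))]
```

View pics/m3.png

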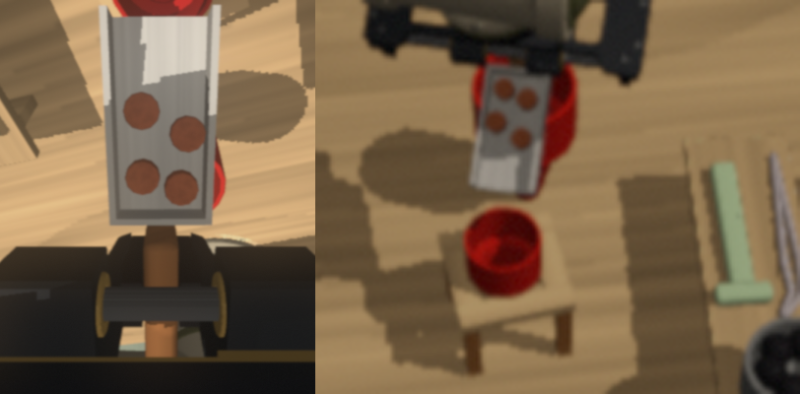

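Wrist view: the dish is held firmly, the tablets are still at the rear, and the cone is centred laterally beyond the nose (cols 274–375). Scene view: the nose is in line with the mouth. Next, lower and tilt.

```bash
python3 - <<'E'
from h import *
np.set_printoptions(precision=2,suppress=True)
s=env.read_state()
n=np.array([.96,-.281,0]); c=np.array([483,-52,0.])
for off,z,th in((-10,150,.55),(-10,132,.62),(-10,130,.7),(-10,128,.75),(-10,128,.8),(-10,128,.85),(-10,128,.9),(-10,128,.95),(-10,128,.98)):
    N=c+n*off; N[2]=z; p=pour(s,N,th-.5); print(z,th,shift(s,p))
E
```

```text
150 0.55 [ 0.98 -0.01  1.32]
132 0.62 [ 1.95 -0.01  2.17]
130 0.7 [ 2.23 -0.01  1.52]
128 0.75 [ 2.48 -0.01  1.2 ]
128 0.8 [ 2.66 -0.01  0.7 ]
128 0.85 [ 2.86 -0.01  0.21]
128 0.9 [ 3.08 -0.01 -0.26]
128 0.95 [ 3.33 -0.01 -0.73]
128 0.98 [ 3.49 -0.01 -1.  ]
```

Emit:
drive_tool([
  {"linear": [0.5,0,0.7],"rotation": [0,-0.02,0],"gripper": 0},
  {"linear": [1,0,1.3],"rotation": [0,-0.05,0],"gripper": 0},
  {"linear": [1.5,0,1.8],"rotation": [0,-0.09,0],"gripper": 0},
  {"linear": [1.95,0,2.15],"rotation": [0,-0.12,0],"gripper": 0},
  {"linear": [1.95,0,2.15],"rotation": [0,-0.12,0],"gripper": 0},
  {"linear": [1.95,0,2.15],"rotation": [0,-0.12,0],"gripper": 0},
])

```text
t: 8.48
tcp_pos: [395.2, -26.3, 198.6]
tcp_rot: [-0.043, 0.943, -0.135, -0.302]
ft_force: [-0.9, 0.2, -1.9]
grip_width: 0.156
```

```bash
python3 - <<'E'
from h import *
np.set_printoptions(precision=2,suppress=True)
s=env.read_state(); print(s["t"],s["tcp_pos"])
Rt=rot(s["tcp_rot"]).as_matrix()
w=env.get_image("side");a=env.get_image("scene")
A=cv2.resize(a[110:200,270:370],(444,400),interpolation=cv2.INTER_CUBIC)
B=cv2.resize(w[130:230,300:390],(360,400),interpolation=cv2.INTER_CUBIC)
cv2.imwrite("pics/m4.png",np.hstack([B,A])[:,:800])
for n in("side","scene"):
  print(n,"noseL/R under",[np.round(proj(n,s["tcp_pos"]+Rt@np.array((105,y,7.)))) for y in(-23,23)])
E
```

```text
8.475 [395.22 -26.28 198.6 ]
side noseL/R under [array([194., 349.]), array([183., 358.])]
scene noseL/R under [array([164., 323.]), array([161., 303.])]
```

View pics/m4.png

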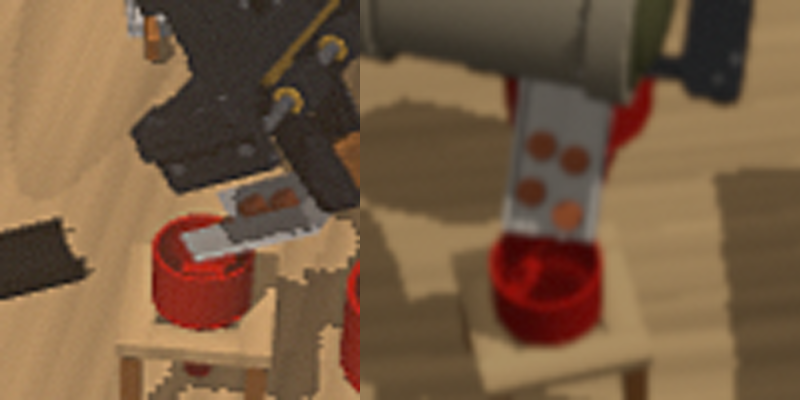

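The nose sits just inside the rim line and is laterally centred (nose centre 550 against mouth centre 547 in the crop). Tilting about the nose.

```bash
python3 - <<'E'
from h import *
np.set_printoptions(precision=2,suppress=True)
s=env.read_state();th0=.62
n=np.array([.96,-.281,0]); c=np.array([483,-52,0.])
for off,z,th in((-10,130,.62),(-10,129,.7),(-10,129,.8),(-10,129,.9),(-10,129,.98),(-10,135,.98)):
    N=c+n*off; N[2]=z; p=pour(s,N,th-th0); print(z,th,shift(s,p))
E
```

```text
130 0.62 [0.13 0.01 0.17]
129 0.7 [ 0.28  0.01 -0.58]
129 0.8 [ 0.48  0.01 -1.61]
129 0.9 [ 0.79  0.01 -2.62]
129 0.98 [ 1.11  0.01 -3.4 ]
135 0.98 [ 0.76  0.01 -3.89]
```

Emit:
drive_tool([
  {"linear": [0.2,0,-0.2],"rotation": [0,-0.04,0],"gripper": 0},
  {"linear": [0.3,0,-0.6],"rotation": [0,-0.08,0],"gripper": 0},
  {"linear": [0.4,0,-1.1],"rotation": [0,-0.13,0],"gripper": 0},
  {"linear": [0.5,0,-1.6],"rotation": [0,-0.18,0],"gripper": 0},
  {"linear": [0.65,0,-2.1],"rotation": [0,-0.23,0],"gripper": 0},
  {"linear": [0.8,0,-2.6],"rotation": [0,-0.28,0],"gripper": 0},
  {"linear": [0.95,0,-3],"rotation": [0,-0.32,0],"gripper": 0},
  {"linear": [1.1,0,-3.4],"rotation": [0,-0.36,0],"gripper": 0},
  {"linear": [1.1,0,-3.4],"rotation": [0,-0.36,0],"gripper": 0},
  {"linear": [1.1,0,-3.4],"rotation": [0,-0.36,0],"gripper": 0},
  {"linear": [1.1,0,-3.4],"rotation": [0,-0.36,0],"gripper": 0},
  {"linear": [1.1,0,-3.4],"rotation": [0,-0.36,0],"gripper": 0},
])

```text
t: 10.07
tcp_pos: [422.6, -34.3, 220.0]
tcp_rot: [-0.067, 0.874, -0.125, -0.466]
ft_force: [0.3, -0.9, -1.3]
grip_width: 0.156
```

```bash
python3 - <<'E'
from h import *
np.set_printoptions(precision=2,suppress=True)
s=env.read_state(); print(s["t"],s["tcp_pos"],s["q"])
w=env.get_image("wrist");a=env.get_image("scene");b=env.get_image("side")
A=cv2.resize(a[120:200,270:370],(400,320),interpolation=cv2.INTER_CUBIC)
B=cv2.resize(b[150:230,300:400],(400,320),interpolation=cv2.INTER_CUBIC)
W=cv2.resize(w[:250,160:480],(340,266))
out=np.zeros((590,800,3),np.uint8); out[:320,:400]=A; out[:320,400:]=B; out[322:588,:340]=W
cv2.imwrite("pics/m5.png",out)
E
```

```text
10.075 [422.63 -34.3  219.96] [-0.33  0.65  1.32 -0.05  2.14  1.52]
```

View pics/m5.png

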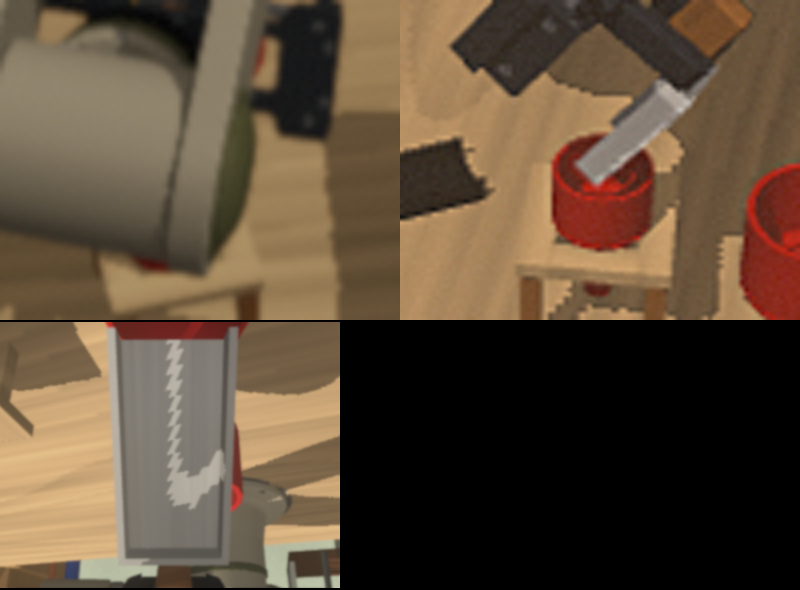

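The dish is empty and no tablets show outside the cone. Retract, level the dish and set it back at its old place.

```bash
python3 - <<'E'
from h import *
s=env.read_state()
for p in((423,-34.5,270),(423,-34.5,310),(470,-160,290),(513,-276.4,260),(513,-276.4,100),(513,-276.4,30),(513,-276.4,12),(513,-276.4,7.5)): print(p,shift(s,p))
Rt=rot(s["tcp_rot"]); t=R.from_quat([.99,-.142,0,0]); print((Rt.inv()*t).as_rotvec(), R.from_rotvec([0,.98,0]).as_rotvec())
E
```

```text
(423, -34.5, 270) [-4.15  0.01 -2.82]
(423, -34.5, 310) [-7.47  0.01 -5.05]
(470, -160, 290) [ -1.33  10.74 -10.61]
(513, -276.4, 260) [  5.28  20.7  -15.07]
(513, -276.4, 100) [18.56 20.7  -6.16]
(513, -276.4, 30) [24.38 20.7  -2.26]
(513, -276.4, 12) [25.87 20.7  -1.25]
(513, -276.4, 7.5) [26.24 20.7  -1.  ]
[3.80188531e-04 9.79790776e-01 6.56659720e-04] [0.   0.98 0.  ]
```

Emit:
drive_tool([
  {"linear": [-2,0,-1.4],"rotation": [0,0,0],"gripper": 0},
  {"linear": [-4.2,0,-2.8],"rotation": [0,0,0],"gripper": 0},
  {"linear": [-7.5,0,-5],"rotation": [0,0.1,0],"gripper": 0},
  {"linear": [-5.5,3.5,-7],"rotation": [0,0.22,0],"gripper": 0},
  {"linear": [-3.5,7,-9],"rotation": [0,0.36,0],"gripper": 0},
  {"linear": [-1.3,10.7,-10.6],"rotation": [0,0.5,0],"gripper": 0},
  {"linear": [1,14,-12],"rotation": [0,0.64,0],"gripper": 0},
  {"linear": [3,17.5,-13.5],"rotation": [0,0.78,0],"gripper": 0},
  {"linear": [5.3,20.7,-15],"rotation": [0,0.9,0],"gripper": 0},
  {"linear": [8.5,20.7,-12.9],"rotation": [0,0.98,0],"gripper": 0},
  {"linear": [12,20.7,-10.6],"rotation": [0,0.98,0],"gripper": 0},
  {"linear": [15,20.7,-8.5],"rotation": [0,0.98,0],"gripper": 0},
  {"linear": [18.5,20.7,-6.2],"rotation": [0,0.98,0],"gripper": 0},
  {"linear": [21.5,20.7,-4.2],"rotation": [0,0.98,0],"gripper": 0},
  {"linear": [23.5,20.7,-2.9],"rotation": [0,0.98,0],"gripper": 0},
  {"linear": [24.4,20.7,-2.3],"rotation": [0,0.98,0],"gripper": 0},
  {"linear": [25.2,20.7,-1.7],"rotation": [0,0.98,0],"gripper": 0},
  {"linear": [25.8,20.7,-1.3],"rotation": [0,0.98,0],"gripper": 0},
  {"linear": [26.2,20.7,-1],"rotation": [0,0.98,0],"gripper": 0},
  {"linear": [26.2,20.7,-1],"rotation": [0,0.98,0],"gripper": 0},
])

```text
t: 12.72
tcp_pos: [512.7, -276.3, 7.7]
tcp_rot: [-0.0, 0.99, -0.142, -0.0]
ft_force: [0.4, 0.7, -0.8]
grip_width: 0.153
```

Emit:
drive_tool([
  {"linear": [0,0,0.06],"rotation": [0,0,0],"gripper": 0},
  {"linear": [0,0,0.06],"rotation": [0,0,0],"gripper": 0},
  {"linear": [0,0,0.06],"rotation": [0,0,0],"gripper": 2.5},
  {"linear": [0,0,0.06],"rotation": [0,0,0],"gripper": 4},
  {"linear": [0,0,0.06],"rotation": [0,0,0],"gripper": 6},
  {"linear": [0,0,0.06],"rotation": [0,0,0],"gripper": 6},
  {"linear": [0,0,-2],"rotation": [0,0,0],"gripper": 6},
  {"linear": [0,0,-5],"rotation": [0,0,0],"gripper": 7},
  {"linear": [0,0,-10],"rotation": [0,0,0],"gripper": 8.8},
  {"linear": [0,0,-15],"rotation": [0,0,0],"gripper": 8.8},
  {"linear": [0,0,-20],"rotation": [0,0,0],"gripper": 8.8},
  {"linear": [0,0,-24],"rotation": [0,0,0],"gripper": 8.8},
  {"linear": [0,0,-24],"rotation": [0,0,0],"gripper": 8.8},
])

```text
t: 14.35
tcp_pos: [513.5, -276.8, 250.8]
tcp_rot: [0.002, 0.99, -0.142, 0.003]
ft_force: [0.0, 0.2, 0.2]
grip_width: 0.999
```

```bash
python3 - <<'E'
from h import *
np.set_printoptions(precision=2,suppress=True)
s=env.read_state(); print(s["t"],s["tcp_pos"],s["q"])
w=env.get_image("wrist");a=env.get_image("scene");b=env.get_image("side")
A=cv2.resize(a[130:210,270:370],(400,320),interpolation=cv2.INTER_CUBIC)
B=cv2.resize(b[165:245,300:400],(400,320),interpolation=cv2.INTER_CUBIC)
out=np.zeros((590,800,3),np.uint8); out[:320,:400]=A; out[:320,400:]=B; out[322:572,:400]=cv2.resize(w,(400,250))
out[322:572,402:802]=cv2.resize(b[270:390,225:405],(398,250),interpolation=cv2.INTER_CUBIC)
cv2.imwrite("pics/m6.png",out)
n=(0.96,-0.281); 
for p in((483,-52,220),(483-60,-52,260)): print(p,shift(s,p))
Rt=rot(s["tcp_rot"])
# yaw so that tool x = world -x or +x
for x,y in(((1,0),0),):
    t=R.from_matrix(np.array([[1,0,0],[0,-1,0],[0,0,-1]]).T); print((Rt.inv()*t).as_rotvec())
E
```

```text
14.35 [ 513.46 -276.83  250.83] [-0.7   0.43  1.3  -0.    1.41  1.16]
(483, -52, 220) [ -9.24 -20.74   2.98]
(423, -52, 260) [-14.98 -19.04  -1.04]
[ 0.   -0.01 -0.28]
```

View pics/m6.png

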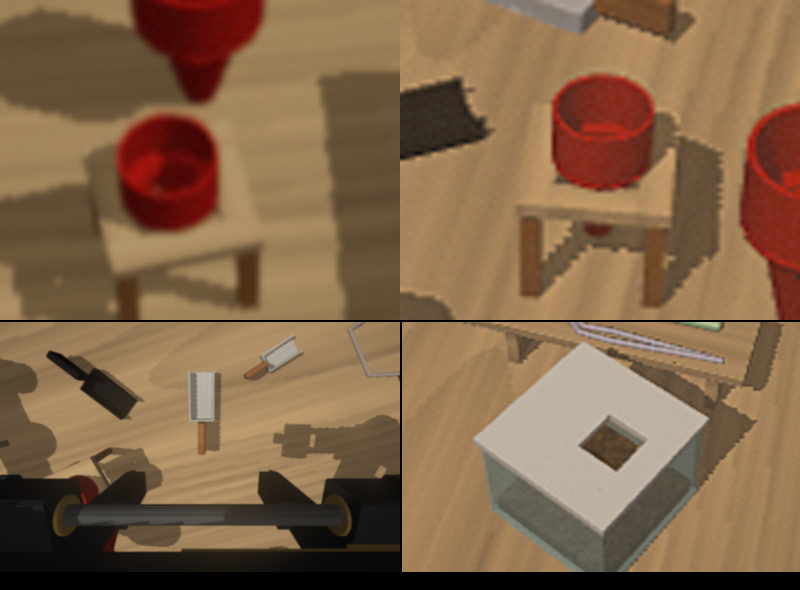

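Dish lies flat and empty on the table at its old place, with the neighbours unmoved. No tablets are outside the cone. Moving so the wrist camera is above the cone.

Emit:
drive_tool([
  {"linear": [-3,-3.5,-0.3],"rotation": [0,0,-0.05],"gripper": 8.8},
  {"linear": [-6.5,-8,-0.6],"rotation": [0,0,-0.12],"gripper": 8.8},
  {"linear": [-10,-12.5,-1],"rotation": [0,0,-0.2],"gripper": 8.8},
  {"linear": [-13,-16.5,-1],"rotation": [0,0,-0.28],"gripper": 8.8},
  {"linear": [-15,-19,-1],"rotation": [0,0,-0.28],"gripper": 8.8},
  {"linear": [-15,-19,-1],"rotation": [0,0,-0.28],"gripper": 8.8},
  {"linear": [-15,-19,-1],"rotation": [0,0,-0.28],"gripper": 8.8},
])

```text
t: 15.38
tcp_pos: [422.1, -52.3, 257.1]
tcp_rot: [-0.0, 1.0, -0.002, -0.001]
ft_force: [0.2, -0.2, 0.5]
grip_width: 1.001
```

```bash
python3 - <<'E'
from h import *
np.set_printoptions(precision=2,suppress=True)
s=env.read_state(); print(s["t"],s["tcp_pos"],s["tcp_rot"])
im=env.get_image("wrist"); cv2.imwrite("pics/w7.png",im)
m=((im[...,2]>60)&(im[...,1]<45)&(im[...,0]<45)).astype(np.uint8)
k,l,st,c=cv2.connectedComponentsWithStats(m)
for i in range(1,k):
    if st[i,4]>100:
        print(st[i],c[i])
        cn,_=cv2.findContours((l==i).astype(np.uint8),cv2.RETR_EXTERNAL,cv2.CHAIN_APPROX_NONE)
        h=cv2.convexHull(cn[0]); e=cv2.fitEllipse(h); print("ell",e, ray("wrist",e[0][1],e[0][0],120,s))
print([tuple(np.round(proj("wrist",(483+dx,-52+dy,120),s))) for dx,dy in((0,0),(30,0),(-30,0),(0,30),(0,-30))])
E
```

```text
15.375 [422.13 -52.31 257.13] [-0.  1. -0. -0.]
[ 293   91   62   63 1377] [322.78 124.27]
ell ((323.49560546875, 122.00138854980469), (61.46236801147461, 63.26365661621094), 17.246871948242188) [481.53 -53.32 120.  ]
[ 245  213   90   80 5467] [290.98 256.65]
ell ((290.4745788574219, 267.0016174316406), (88.33944702148438, 110.77144622802734), 12.045660018920898) [347.16 -21.27 120.  ]
[(np.float64(120.0), np.float64(322.0)), (np.float64(82.0), np.float64(322.0)), (np.float64(156.0), np.float64(322.0)), (np.float64(120.0), np.float64(286.0)), (np.float64(120.0), np.float64(358.0))]
```

View pics/w7.png

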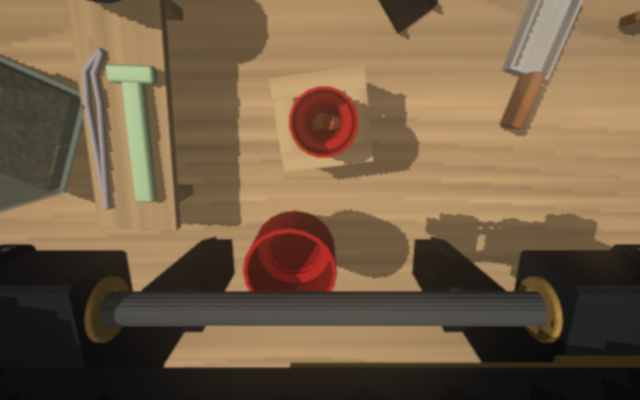

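Wrist view: the small cone's rim is centred at (122,324) with brown tablets inside. The large cone is at (255,290), the dish handle at right, and the scraper and tweezer on the shelf at left. Going to grip the collar.

Emit:
drive_tool([
  {"linear": [3,0.1,1],"rotation": [0,0,0],"gripper": 8.8},
  {"linear": [6,0.1,3],"rotation": [0,0,0],"gripper": 8.8},
  {"linear": [6,0.1,6],"rotation": [0,0,0],"gripper": 8.8},
  {"linear": [6,0.1,9],"rotation": [0,0,0],"gripper": 8.8},
  {"linear": [6,0.1,12],"rotation": [0,0,0],"gripper": 8.8},
  {"linear": [6,0.1,14.5],"rotation": [0,0,0],"gripper": 8.8},
  {"linear": [6,0.1,16],"rotation": [0,0,0],"gripper": 8.8},
  {"linear": [6,0.1,17],"rotation": [0,0,0],"gripper": 8.8},
  {"linear": [6,0.1,17],"rotation": [0,0,0],"gripper": 8.8},
  {"linear": [6,0.1,17],"rotation": [0,0,0],"gripper": 7.6},
  {"linear": [6,0.1,17],"rotation": [0,0,0],"gripper": 6.8},
  {"linear": [6,0.1,17],"rotation": [0,0,0],"gripper": 6.2},
  {"linear": [6,0.1,17],"rotation": [0,0,0],"gripper": 5},
  {"linear": [6,0.1,17],"rotation": [0,0,0],"gripper": 5},
  {"linear": [6,0.1,17],"rotation": [0,0,0],"gripper": 5},
])

```text
t: 17.3
tcp_pos: [482.1, -53.1, 88.0]
tcp_rot: [0.0, 1.0, -0.002, 0.0]
ft_force: [-1.1, 1.1, 4.6]
grip_width: 0.676
```

Emit:
drive_tool([
  {"linear": [0,0,-0.5],"rotation": [0,0,0],"gripper": 5},
  {"linear": [0,0,-1.5],"rotation": [0,0,0],"gripper": 5},
  {"linear": [0,0,-3],"rotation": [0,0,0],"gripper": 5},
  {"linear": [0,0,-5],"rotation": [0,0,0],"gripper": 5},
  {"linear": [0,0,-8],"rotation": [0,0,0],"gripper": 5},
  {"linear": [0,0,-11],"rotation": [0,0,0],"gripper": 5},
  {"linear": [0,0,-14],"rotation": [0,0,0],"gripper": 5},
  {"linear": [0,0,-16],"rotation": [0,0,0],"gripper": 5},
  {"linear": [0,0,-17],"rotation": [0,0,0],"gripper": 5},
  {"linear": [0,0,-17],"rotation": [0,0,0],"gripper": 5},
])

```text
t: 18.55
tcp_pos: [482.0, -53.1, 258.2]
tcp_rot: [0.0, 1.0, -0.002, 0.0]
ft_force: [0.2, -0.5, -0.7]
grip_width: 0.672
```

```bash
python3 - <<'E'
from h import *
s=env.read_state(); print(s["t"],s["tcp_pos"],s["tcp_rot"],s["grip_width"],s["ft_force"])
a=env.get_image("scene");b=env.get_image("side")
for n in ("scene","side"):
  print(n,[(round(d["conf"],2),[round(float(x)) for x in d["at"]]) for d in env.find_in("cone",n)])
  t=s["tcp_pos"]-[0,0,68]; print("pred tip, mid",proj(n,t),proj(n,t+[0,0,80]))
cv2.imwrite("pics/s8.png",a);cv2.imwrite("pics/b8.png",b)
# hole from both
for n,im,bx in(("scene",a,(135,158,450,490)),("side",b,(310,350,300,345))):
  g=cv2.cvtColor(im,cv2.COLOR_BGR2GRAY); r0,r1,c0,c1=bx; m=(g[r0:r1,c0:c1]<130).astype(np.uint8)
  k,l,st,c=cv2.connectedComponentsWithStats(m)
  for i in range(1,k):
    if st[i,4]>30: print(n,st[i]+[c0,r0,0,0,0],c[i]+[c0,r0], ray(n,c[i][1]+r0,c[i][0]+c0,116))
print(shift(s,(459,240,258)))
E
```

```text
18.55 [482.02835006 -53.08731748 258.19615172] [ 1.31468693e-04  9.99997715e-01 -2.09682160e-03  3.94006447e-04] 0.6722017317498025 [ 0.1854082  -0.53590464 -0.74270833]
scene [(0.63, [137, 322]), (0.6, [129, 308])]
pred tip, mid (np.float64(150.0155848698983), np.float64(310.4423507359398)) (np.float64(126.36503097916066), np.float64(309.1203377516563))
side [(0.92, [153, 358]), (0.74, [214, 400]), (0.61, [262, 292])]
pred tip, mid (np.float64(167.22284673154638), np.float64(350.88482902210046)) (np.float64(137.56808401340496), np.float64(352.1455307316088))
scene [459 137  19  16 220] [468.14545455 144.55909091] [455.94448213 320.86963611 116.        ]
side [305 315  30  26 396] [319.38636364 328.17171717] [459.88917304 319.07645479 116.        ]
side [335 339  10  11  62] [341.        345.5483871] [415.00364487 343.73373202 116.        ]
[-2.43e+00 -2.93e+01  1.00e-02]
```

Emit:
drive_tool([
  {"linear": [-0.1,-1,0],"rotation": [0,0,0],"gripper": 5},
  {"linear": [-0.2,-3,0],"rotation": [0,0,0],"gripper": 5},
  {"linear": [-0.4,-6,0],"rotation": [0,0,0],"gripper": 5},
  {"linear": [-0.6,-9,0],"rotation": [0,0,0],"gripper": 5},
  {"linear": [-0.8,-12,0],"rotation": [0,0,0],"gripper": 5},
  {"linear": [-1,-15,0],"rotation": [0,0,0],"gripper": 5},
  {"linear": [-1.2,-18,0],"rotation": [0,0,0],"gripper": 5},
  {"linear": [-1.5,-21,0],"rotation": [0,0,0],"gripper": 5},
  {"linear": [-2,-24,0],"rotation": [0,0,0],"gripper": 5},
  {"linear": [-2.7,-27,0],"rotation": [0,0,0],"gripper": 5},
  {"linear": [-4,-30,0],"rotation": [0,0,0],"gripper": 5},
  {"linear": [-5.5,-32.5,0],"rotation": [0,0,0],"gripper": 5},
  {"linear": [-7,-35,0],"rotation": [0,0,0],"gripper": 5},
  {"linear": [-8.2,-36.8,0],"rotation": [0,0,0],"gripper": 5},
  {"linear": [-8.7,-37.3,0],"rotation": [0,0,0],"gripper": 5},
  {"linear": [-8.7,-37.3,0],"rotation": [0,0,0],"gripper": 5},
  {"linear": [-8.7,-37.3,0],"rotation": [0,0,0],"gripper": 5},
])

```text
t: 20.88
tcp_pos: [396.9, 319.8, 257.7]
tcp_rot: [0.0, 1.0, -0.003, -0.0]
ft_force: [-0.4, 0.0, -1.3]
grip_width: 0.672
```

```bash
python3 - <<'E'
from h import *
np.set_printoptions(precision=2,suppress=True)
s=env.read_state(); print(s["t"],s["tcp_pos"],s["tcp_rot"],s["grip_width"],s["q"])
im=env.get_image("wrist"); cv2.imwrite("pics/w9.png",im)
r,c=proj("wrist",(458.5,320.5,120),s); print("pred",r,c)
r,c=int(r),int(c); x0,y0=max(c-60,0),max(r-60,0)
g=cv2.cvtColor(im,cv2.COLOR_BGR2GRAY)[y0:r+60,x0:c+60]; print(np.percentile(g,[5,25,50,75,95]))
t,_=cv2.threshold(g,0,255,cv2.THRESH_OTSU);print("otsu",t)
k,l,st,ce=cv2.connectedComponentsWithStats((g<t).astype(np.uint8))
for i in range(1,k):
    if st[i,4]>100:
        cn,_=cv2.findContours((l==i).astype(np.uint8),cv2.RETR_EXTERNAL,cv2.CHAIN_APPROX_NONE)
        b=cv2.boxPoints(cv2.minAreaRect(cn[0]))+[x0,y0]; print(st[i],ce[i]+[x0,y0]); print([ray("wrist",q[1],q[0],120,s) for q in b], ray("wrist",b[:,1].mean(),b[:,0].mean(),120,s))
E
```

```text
20.875 [396.93 319.78 257.71] [ 0.  1. -0. -0.] 0.6720112806171482 [ 0.45  0.27  1.51 -0.    1.37  2.02]
pred 119.52092564803883 321.319770037741
[ 86. 193. 198. 199. 200.]
otsu 142.0
[  33   29   60   62 2223] [323.36 118.47]
[array([449.88, 345.86, 120.  ]), array([484.79, 327.95, 120.  ]), array([468.79, 292.59, 120.  ]), array([432.76, 309.54, 120.  ])] [459.43 318.98 120.  ]
```

View pics/w9.png

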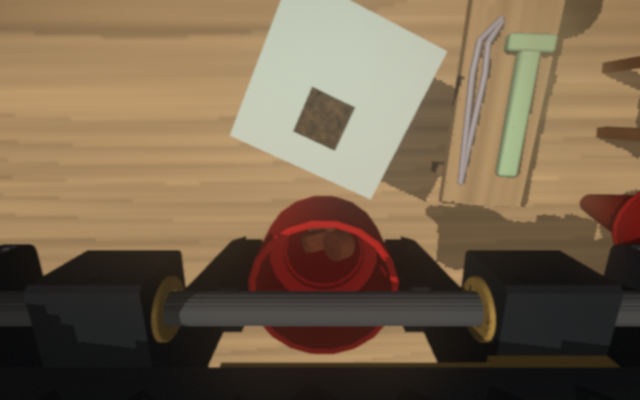

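Wrist view: the hole is centred at (118,323), giving about (459,319) in world. The tablets are inside the held cone at (243,330). Scraper and tweezer look in place. Moving over the hole, then down.

Emit:
drive_tool([
  {"linear": [1,0,0],"rotation": [0,0,0],"gripper": 5},
  {"linear": [2.5,0,0],"rotation": [0,0,0],"gripper": 5},
  {"linear": [4.5,0,0],"rotation": [0,0,0],"gripper": 5},
  {"linear": [5.8,0,0],"rotation": [0,0,0],"gripper": 5},
  {"linear": [6.3,0,0],"rotation": [0,0,0],"gripper": 5},
  {"linear": [6.3,0,1],"rotation": [0,0,0],"gripper": 5},
  {"linear": [6.3,0,2.5],"rotation": [0,0,0],"gripper": 5},
  {"linear": [6.3,0,4],"rotation": [0,0,0],"gripper": 5},
  {"linear": [6.3,0,4.5],"rotation": [0,0,0],"gripper": 5},
  {"linear": [6.3,0,4.5],"rotation": [0,0,0],"gripper": 5},
  {"linear": [6.3,0,4.5],"rotation": [0,0,0],"gripper": 5},
])

```text
t: 22.3
tcp_pos: [459.8, 320.1, 213.2]
tcp_rot: [-0.0, 1.0, -0.002, 0.0]
ft_force: [-0.2, 0.2, -1.6]
grip_width: 0.678
```

```bash
python3 - <<'E'
from h import *
np.set_printoptions(precision=2,suppress=True)
s=env.read_state(); print(s["t"],s["tcp_pos"],s["tcp_rot"],s["grip_width"],s["ft_force"])
b=env.get_image("side");a=env.get_image("scene")
for n,im in(("side",b),("scene",a)):
    m=((im[...,2]>70)&(im[...,1]<50)&(im[...,0]<50)).astype(np.uint8)
    k,l,st,c=cv2.connectedComponentsWithStats(m)
    print(n,[(st[i],c[i]) for i in range(1,k) if st[i,4]>40])
    t=s["tcp_pos"]-[0.5,0,68]
    print("tip L/R bottoms pred",[np.round(proj(n,t+[dx,dy,0]),1) for dx,dy in((0,0),(8,0),(-8,0),(0,8),(0,-8))], "collar bottom",[np.round(proj(n,t+[dx,dy,60]),1) for dx,dy in((30,0),(-30,0),(0,30))])
for n,im in(("side",b),("scene",a)):
    print(n,{k:[(round(d["conf"],2),[round(float(x)) for x in d["at"]]) for d in env.find_in(k,n)][:2] for k in("jar","pot","scraper","tweezer","dish","tablet1")})
E
```

```text
22.3 [459.77 320.11 213.23] [-0.  1. -0.  0.] 0.6775018871825722 [-0.23  0.23 -1.64]
side [(array([385, 202,  39,  47, 905], dtype=int32), array([405.15, 224.49])), (array([221, 230,  10,  21,  61], dtype=int32), array([227.23, 239.57])), (array([329, 277,   9,  35, 129], dtype=int32), array([334.07, 294.92]))]
tip L/R bottoms pred [array([319.3, 319.4]), array([318.4, 315. ]), array([320.2, 323.9]), array([323.1, 318.3]), array([315.5, 320.5])] collar bottom [array([295. , 301.6]), array([302.1, 336.7]), array([313.4, 314.4])]
scene [(array([113,   0,   8,   7,  49], dtype=int32), array([116.47,   2.59])), (array([587,  17,  53,  79, 541], dtype=int32), array([614.06,  51.58])), (array([471, 104,  25,  36, 319], dtype=int32), array([483.  , 118.91])), (array([302, 106,  34,  41, 665], dtype=int32), array([317.59, 126.03])), (array([407, 268,  20,  17,  85], dtype=int32), array([416.61, 276.12]))]
tip L/R bottoms pred [array([138. , 471.2]), array([140.7, 472.1]), array([135.3, 470.2]), array([137.6, 474.6]), array([138.3, 467.8])] collar bottom [array([131.6, 481.4]), array([110.7, 473.9]), array([119.7, 490.9])]
side {'jar': [(0.63, [232, 216])], 'pot': [(0.57, [246, 268])], 'scraper': [(0.73, [270, 355])], 'tweezer': [(0.72, [232, 363]), (0.55, [282, 353])], 'dish': [(0.61, [198, 274])], 'tablet1': []}
scene {'jar': [(0.65, [267, 414])], 'pot': [], 'scraper': [(0.91, [173, 387])], 'tweezer': [(0.59, [173, 405])], 'dish': [(0.9, [232, 219]), (0.82, [255, 152])], 'tablet1': []}
```

Emit:
drive_tool([
  {"linear": [0,0.05,0.5],"rotation": [0,0,0],"gripper": 5},
  {"linear": [0,0.05,0.9],"rotation": [0,0,0],"gripper": 5},
  {"linear": [0,0.05,0.9],"rotation": [0,0,0],"gripper": 5},
  {"linear": [0,0.05,0.9],"rotation": [0,0,0],"gripper": 5},
  {"linear": [0,0.05,0.9],"rotation": [0,0,0],"gripper": 5},
  {"linear": [0,0.05,0.9],"rotation": [0,0,0],"gripper": 5},
])

```text
t: 23.75
tcp_pos: [459.6, 319.5, 203.8]
tcp_rot: [-0.0, 1.0, -0.002, 0.0]
ft_force: [-0.7, 0.2, -0.7]
grip_width: 0.675
```

```bash
python3 - <<'E'
from h import *
np.set_printoptions(precision=2,suppress=True)
s=env.read_state(); print(s["t"],s["tcp_pos"],s["tcp_rot"],s["grip_width"],s["ft_force"],abs(s["qvel"]).max())
im=env.get_image("scene")
h=cv2.cvtColor(im,cv2.COLOR_BGR2HSV)[95:160,450:510]
m=(((h[...,0]<8)|(h[...,0]>172))&(h[...,1]>150)&(h[...,2]>25)).astype(np.uint8)
k,l,st,c=cv2.connectedComponentsWithStats(m)
for i in range(1,k):
    if st[i,4]>40:
        print(st[i]+[450,95,0,0,0])
        for r in range(st[i,1]+st[i,3]-16,st[i,1]+st[i,3]):
            q=np.where(l[r]==i)[0]; print(r+95,q.min()+450,q.max()+450,end="; ")
t=s["tcp_pos"]-[0.5,0,68]
print("\npred tip",[np.round(proj("scene",t+[dx,dy,0]),1) for dx,dy in((0,0),(8,0),(0,8),(0,-8))])
E
```

```text
23.75 [459.62 319.52 203.84] [-0.  1. -0.  0.] 0.6748920919746576 [-0.66  0.19 -0.74] 0.0015655586121119222
[465 108  31  34 673]
126 466 489; 127 466 488; 128 467 488; 129 468 487; 130 468 486; 131 468 485; 132 468 481; 133 468 479; 134 468 478; 135 468 477; 136 468 476; 137 468 475; 138 468 474; 139 468 474; 140 468 473; 141 468 473; 
pred tip [array([140.5, 469.9]), array([143.2, 470.8]), array([140.1, 473.3]), array([140.8, 466.5])]
```

```bash
python3 -c "
from bench import env
print(env.close_job())"
```

```text
the job is handed in; nothing more can be done
None
```

The job is handed in at about 24 s of the 64 s allowed; no verdict was reported. I tipped the tablets into the small cone, set the empty dish flat back in its old place, and carried the cone over the shelf. It is now held, still and upright, over the feeding hole.

- **Cone over the hole:** the hole is at about (459, 319) by the wrist camera. The scene and side cameras agreed to within about 3 mm. The cone axis is at about (459, 319.5).
- **Tip height:** the tip is about 16 mm above the lid. This assumes the cone was fully seated when gripped. The last scene picture puts the tip within about 1 px of where it should be.
- **Grip and contact:** the fingers stand 59–60 mm apart on the collar, joint speeds are near zero, and the force reading shows no sign of contact with the tank.
- **Tablets:** the dish was seen empty and brown tablets were seen inside the cone. The networks found none elsewhere. I could not count all four one by one.
- **Shelf items:** jar, scraper and tweezer were detected near their earlier places. The pot was found by the side camera but missed by the scene camera in the last check.

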